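# Snap the cap onto the last bottle and lift it by the cap

### The job

Two of the three small amber bottles on the rubber bar mat are already closed. Take the loose push-on cap from the counter, press it straight down onto the open bottle until it clicks, and keep pressing firmly for about a second after the click so that it is fully home and level all round. Then check that it holds: lift the bottle by its cap alone, about a hand's breadth clear of the mat, and finish still holding it there, upright and still; do not knock over the open bottle or push the two closed ones about.

Things in the scene. Friction and masses are not known exactly. Their poses are not given: they have to be found in the camera images.
- snap_cap: the loose push-on cap: black plastic cup, ribbed side, 46 mm in diameter, 23 mm high, 40 g, on the counter with its open side down. Origin at the centre of its lower edge, z up to its closed top; yaw does not matter. The rigid skirt is 3 mm thick, 40 mm wide inside; six small sprung teeth, 7 mm above its edge, reach in to 31.6 mm across. Grip it across the 46 mm.
- cap_seat (a point): point on the cap's axis on the inner face of its top, 19 mm above its lower edge and 4 mm below its outer top; it meets bottle_mouth when the cap is fully home, its lower edge then 117 mm above the bottle's underside. A cap centred within 3 mm guides itself on.
- open_bottle: the bottle without a cap: amber glass, blank paper label, 136 mm high, loose on the mat, 0.29 to 0.45 kg. Origin at the centre of its underside, z up along its axis; yaw does not matter. Body 58 mm in diameter up to 76 mm, shoulder up to 99 mm, neck 30 mm in diameter up to 122 mm, then a bead 36 mm in diameter (widest 127 to 128.5 mm up) tapering to the 28 mm wide rim at 136 mm.
- bottle_mouth (a point): centre of the open bottle's rim, 136 mm above its underside. A cap coming down drops freely over the rim; its teeth meet the bead about 9 mm above home, resistance grows to 7 to 20 N about 5 mm above home, then drops suddenly (the click: the teeth draw cap and bottle together, so the bottle may hop up to a cap that is held); pressed on down, the cap stops hard on the rim. Pulling off takes 10 N or more.
- capped_bottle_1: one of the two closed bottles on the mat: the same bottle with the same cap on, 140 mm high over all, loose, to be left alone. Origin at the centre of its underside.
- capped_bottle_2: the other closed bottle, the same.
- bar_mat: black ribbed rubber bar mat, 150 mm along its x and 390 mm along its y, 8 mm thick, fixed to the counter; the three bottles stand in a row along its y, about 125 mm apart, in any order. Origin at the centre of its underside, on the counter.
There are look-alikes about, which are no part of the job. Of the things like the snap_cap, leave any that is green; of the rest the smaller one is meant.

How it is judged (in metres and radians):
On the way:
1. the cap has clicked fully home on the open bottle and is still pressed down, so that the bottle bears on the mat with more than 8 N (its own weight of 3 to 4.5 N included), the bottle standing upright (distance between cap_seat and bottle_mouth below 0.0025 m and angle between the z axis of snap_cap and the z axis of open_bottle, either way round below 0.07 rad and contact force between open_bottle and bar_mat above 8 N and angle between open_bottle's own z axis and vertical below 0.15 rad), for 0.3 s.
At the end, for the whole second after the job is handed in: The cap is home (inner face within 2.5 mm of the rim, level to 0.07 rad); the fingers hold the cap and do not touch the bottle, which hangs upright (0.2 rad) and still, its underside 50 to 250 mm above the counter, touching neither mat nor closed bottles (distance between cap_seat and bottle_mouth below 0.0025 m and angle between the z axis of snap_cap and the z axis of open_bottle, either way round below 0.07 rad and height (world z) of open_bottle between 0.05 and 0.25 m and angle between open_bottle's own z axis and vertical below 0.2 rad and contact force between the fingers and snap_cap above 1.5 N and contact force between the fingers and open_bottle below 0.5 N and contact force between open_bottle and bar_mat below 0.1 N and contact force between open_bottle and capped_bottle_1 below 0.1 N and contact force between open_bottle and capped_bottle_2 below 0.1 N and linear speed of open_bottle below 0.03 m/s); the arm keeps its last pose, push and grip.
It fails at once if a closed bottle is pushed more than 20 mm or tipped (distance of any of capped_bottle_1, capped_bottle_2 from where it was at the start of the episode above 0.02 m or angle between any of capped_bottle_1, capped_bottle_2's own z axis and vertical above 0.3 rad).
It fails at once if the open bottle is tipped over (angle between open_bottle's own z axis and vertical above 0.5 rad).
It also fails if it takes over 48 s, if anything falls off the work surface, if the arm or the gripper's body presses on something with over 40 N, if the wrist force passes 120 N, or if a joint passes its speed limit or range.

### The arm

A 6-joint arm with a two-finger parallel gripper is mounted at the origin on a cart in front of the work surface, level with it; the furniture and walls round the work are solid. World frame = base frame: x ahead of the robot, y to its left, z up, the work surface at z = 0. Lengths are in m, angles in degrees, forces in N, time in s.
With the tool pointing down it reaches from about 0.35 to 0.85 m from the base axis. Payload 8.1 kg.
Tool frame: the origin (TCP) lies midway between the tips of the shut fingers; the grasp point (between the pads) lies 19 mm behind it (robot.pinch_z is the distance from the TCP to the grasp point, in m); z points along the fingers, y is the line along which they close (so a half turn about z gives the same grasp; the last joint's range is limited). The gripper opens to 85 mm and grips with 20 to 120 N. Pads are 22 mm wide; open, the fingers measure 114 mm over their backs; the gripper's body (76 mm by 85 mm) begins 54 mm behind the grasp point. The pads swing forward as they close: fully open they stand 13 mm farther back than shut.
Start: joints at [59.966, 7.471, 85.268, -0, 87.261, -4.893], TCP at [0.255, 0.543, 0.231] pointing down, gripper open.
Joint ranges: [-169.43, 169.43], [-51.17, 129.36], [1.28, 143.12], [-76.62, 256.62], [0, 156.53], [-152.29, 152.29]. Speed limits (degrees/s): [136.94, 136.94, 159.86, 180, 180, 180].

### API

Orientations are given as a 3x3 rotation matrix whose columns are the frame's x, y, z axes.
In Python, from station import sensors, cams, order, robot gives the robot as it stands.
- The arm moves only by the tool drive_tool, never from a script. Its argument "targets" is a list of rows, each an object with "travel": the shift along the tool's x, y, z in cm, a list of three; "twist": the turn, a rotation vector about the tool's x, y, z in rad, a list of three; "grip": the opening, from -1 (shut) to 1 (fully open), so that 0 is half open. A call has 1 to 10 rows; each row shifts and turns the commanded pose from where the row before left it, along the tool's axes as they then stand; what a row does not reach is not made up. A row lasts 1/10 s, in which the tool goes at most 50 mm and 8.59 degrees, less where a joint would pass 70% of its speed; a pose out of reach is approached as far as the arm can. A call with a gripper value outside its range is refused whole. The fingers move at their own pace and stop on an object; the grip force is fixed at half the most. Time passes only in rows, so rows that do not move let the fingers close. It gives the time, the measured TCP pose, the force, the opening and the grip force at its end, in the units of the state.
- sensors.get_obs(): the state, without advancing time (a new reading comes with each control period).
- cams.read_camera(name): name is "scene" or "top" or "wrist"; returns the picture (400x640x3 uint8, red, green, blue); there is no depth.
- cams.camera_info(name): a dict with "mtx" (3x3 intrinsics, pixels), "world_to_cam" (4x4, takes a point from world to camera coordinates). Camera axes: x right, y down, z forward; pixel columns grow to the right and rows downward; lengths in m; the calibration is good to about 2 mm. A picture is of the moment at which its call begins: read the wrist's pose just before it. camera_info takes no time and is no camera call; for the wrist camera it gives the pose at the moment of the call.
- order.finish_job(): hands the job in; it is judged then, once.
The state is a dict: "t": time; "joint_positions": joint angles; "dq": joint speeds; "joint_torque": joint torques, N m; "eef_pos": TCP position; "ee_rot": TCP orientation; "ft_force": force on the tool from outside, world axes, zero at the start; "torque": the same for the moment, N m; "opening": opening from 0.0 (shut) to 1.0 (fully open); "grasp_force": force on a finger pad.
Only numpy, scipy, OpenCV 4.12 (cv2) and the standard library are available. Lean on these libraries where they do the work, as an engineer would, in place of code of your own. Each camera call takes 0.05 s, during which the arm holds its last target. There are 200 camera calls.

## Working session

There is one attempt and no reset: what is moved stays moved. The work goes in short steps, Python scripts to look and compute and a tool call to move; the robot and the scene stay as the last step left them, time stands still between calls to the robot, and variables do not carry over. Pictures are saved under pics/ and viewed, at most 10 in all, crops included, and the job is handed in when it is done.

Besides the shell and the picture viewer there is one more tool, called after "Request:" in YAML: its name, and indented under it one key for each argument. drive_tool: Moves the arm, as the interface text tells. Its arguments: {"type":"object","properties":{"targets":{"type":"array"}},"required":["targets"]}

```bash
mkdir -p pics; cat > h.py <<'E'
import numpy as np, cv2
from station import sensors, cams, order, robot
def ray(info,u,v):
    K=np.array(info["mtx"]);T=np.array(info["world_to_cam"]);R=T[:3,:3];t=T[:3,3]
    return -R.T@t, R.T@np.linalg.solve(K,[u,v,1.])
def onz(info,u,v,z):
    o,d=ray(info,u,v); return o+d*(z-o[2])/d[2]
def proj(info,p):
    T=np.array(info["world_to_cam"]);c=T[:3,:3]@p+T[:3,3];q=np.array(info["mtx"])@c;return q[:2]/q[2]
E
python3 - <<'E'
from h import *
for n in("scene","top"):
    im=cams.read_camera(n);cv2.imwrite(f"pics/{n}0.png",im[:,:,::-1])
    i=cams.camera_info(n);print(n,ray(i,320,200))
o=sensors.get_obs();print({k:np.round(v,3).tolist() for k,v in o.items()})
E
```

```text
scene (array([ 0.11323525, -0.2778342 ,  0.86405566]), array([ 0.44421696,  0.44848811, -0.77560585]))
top (array([0.47291378, 0.15249702, 1.11497993]), array([ 0.0866218 , -0.00929902, -0.99633576]))
{'t': 0.1, 'joint_positions': [59.964, 7.511, 85.324, 0.002, 87.261, -4.893], 'dq': [0.056, -0.058, -0.338, -0.099, -0.088, -0.004], 'joint_torque': [0.001, -57.095, -50.194, -0.0, 0.008, 0.0], 'eef_pos': [0.255, 0.543, 0.23], 'ee_rot': [[-0.905, 0.425, -0.001], [0.425, 0.905, -0.001], [0.0, -0.002, -1.0]], 'ft_force': [-0.801, -0.031, -0.699], 'torque': [0.025, -0.058, 0.011], 'grasp_force': 0.0, 'opening': 1.0}
```

View pics/top0.png

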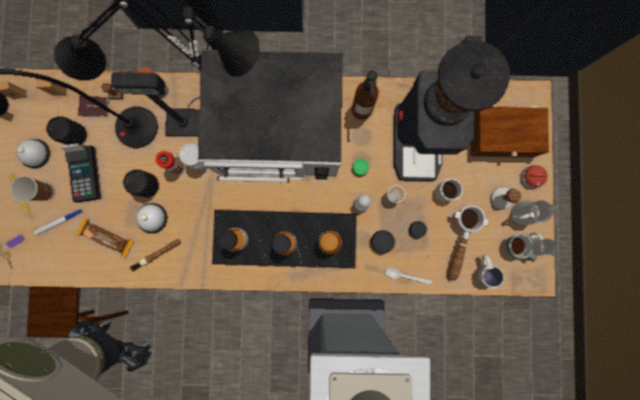

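View pics/scene0.png

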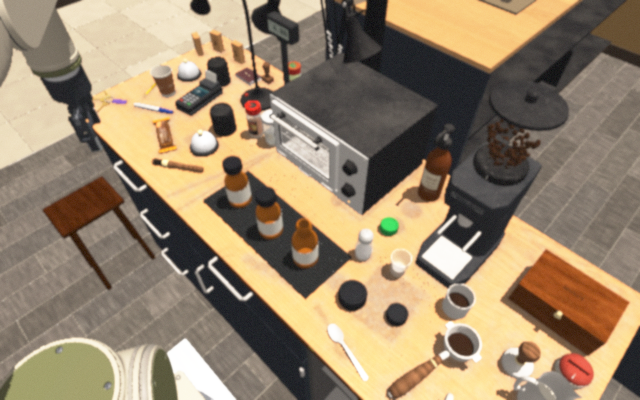

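The candidates are the large black disc at top (383,241), the small black disc at top (417,229) and the green disc at (361,167). Green is ruled out, so the smaller black one at (417,229), which is scene (396,314), should be the one. The open bottle is the right-hand one, at top (330,242). Next I measure these and take one enlarged crop.

```bash
cat > m.py <<'E'
from h import *
def blob(im,c,r,f):
    x0,y0=c[0]-r,c[1]-r
    m=f(cv2.cvtColor(im[y0:y0+2*r,x0:x0+2*r],cv2.COLOR_RGB2HSV)).astype(np.uint8)
    n,l,s,ce=cv2.connectedComponentsWithStats(m)
    k=1+np.argmax(s[1:,4]); return ce[k]+[x0,y0], s[k]+np.array([x0,y0,0,0,0])
black=lambda h:h[...,2]<75
E
python3 - <<'E'
from m import *
it,isc=cams.camera_info("top"),cams.camera_info("scene")
t=cv2.imread("pics/top0.png")[:,:,::-1];s=cv2.imread("pics/scene0.png")[:,:,::-1]
for c in((383,241),(417,229)):
    ce,st=blob(t,c,16,black); a=onz(it,*ce,.015);print("top",ce,st,a,"diam",[onz(it,st[0],ce[1],.023)[1]-onz(it,st[0]+st[2],ce[1],.023)[1]])
for c in((351,295),(396,314)):
    ce,st=blob(s,c,22,black);print("scene",ce,st,onz(isc,*ce,.0115))
amb=lambda h:(h[...,0]<20)&(h[...,1]>170)&(h[...,2]>60)
ce,st=blob(t,(330,242),18,amb);print("bottle top",ce,st,onz(it,*ce,.09))
print("rim",onz(it,330,243,.144),"rim scene",onz(isc,306,226,.144))
for c in((232,238),(285,242)): print(onz(it,*c,.148))
for u,v in((215,211),(355,213),(212,265),(355,268)): print("mat",onz(it,u,v,.008))
a=cv2.resize(t[190:290,200:440],(720,300),interpolation=2);b=cv2.resize(s[200:340,270:440],(364,300),interpolation=2)
cv2.imwrite("pics/c1.png",np.vstack([a,np.pad(b,((0,0),(0,356),(0,0)))])[:,:,::-1])
E
```

```text
top [381.75837321 241.78229665] [370 231  24  23 418] [ 0.45914104 -0.02652405  0.015     ] diam [np.float64(0.06426901039251928)]
top [416.84684685 229.56306306] [409 222  17  17 222] [ 0.49402482 -0.1211016   0.015     ] diam [np.float64(0.04567377326850891)]
scene [351.71428571 295.59497645] [338 282  28  29 637] [ 0.46013706 -0.02452368  0.0115    ]
scene [395.9631728  314.79320113] [386 304  21  22 353] [ 0.49349923 -0.12089598  0.0115    ]
bottle top [329.97313433 242.4238806 ] [319 231  23  23 335] [0.45576199 0.11570516 0.09      ]
rim [0.4553031  0.11755382 0.144     ] rim scene [0.45583363 0.10982795 0.144     ]
[0.46232047 0.34968835 0.148     ]
[0.45551205 0.22418604 0.148     ]
mat [0.53298476 0.42701653 0.008     ]
mat [0.53566993 0.0460851  0.008     ]
mat [0.38717757 0.42942804 0.008     ]
mat [0.38704019 0.04391413 0.008     ]
```

View pics/c1.png

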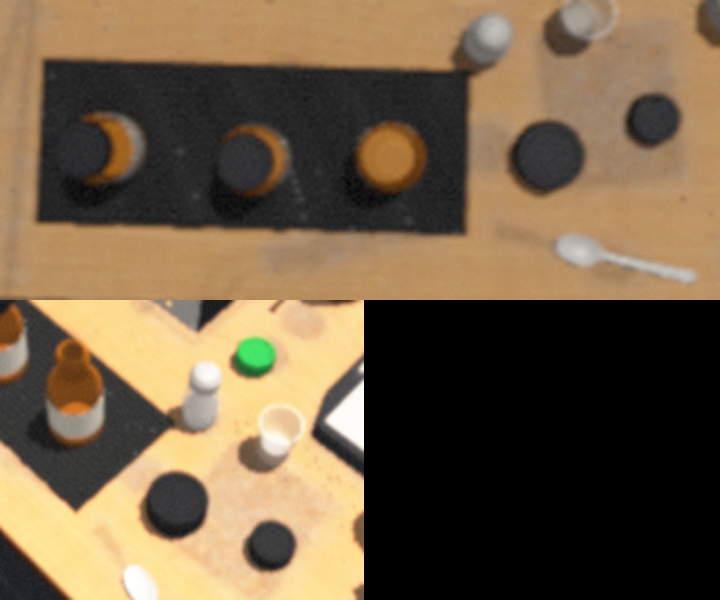

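The crop confirms it. The small black cap at top (417,229.6) is 45.7 mm wide, which matches the 46 mm given, at (0.494, -0.121); the other black disc is 64 mm. The open bottle's amber mouth, with no cap, is at about (0.456, 0.115). I'll turn the tool so the fingers close along x, then go over the cap.

Request:
drive_tool:
  targets:
    - {"travel": [0,0,0],"twist": [0,0,0.1418],"grip": 1}
    - {"travel": [0,0,0],"twist": [0,0,0.1418],"grip": 1}
    - {"travel": [0,0,0],"twist": [0,0,0.1418],"grip": 1}
    - {"travel": [0,0,0],"twist": [0,0,0.1418],"grip": 1}
    - {"travel": [0,0,0],"twist": [0,0,0.1418],"grip": 1}
    - {"travel": [0,0,0],"twist": [0,0,0.1418],"grip": 1}
    - {"travel": [0,0,0],"twist": [0,0,0.1418],"grip": 1}
    - {"travel": [0,0,0],"twist": [0,0,0.1418],"grip": 1}
    - {"travel": [-2,0.7,0],"twist": [0,0,0],"grip": 1}
    - {"travel": [-3,1.1,0],"twist": [0,0,0],"grip": 1}

```text
t: 1.1
eef_pos: [0.2721, 0.4931, 0.2305]
ee_rot: [[0.001, 1.0, -0.001], [1.0, -0.001, -0.001], [-0.001, -0.001, -1.0]]
ft_force: [0.9, 0.2, -0.0]
opening: 1.002
grasp_force: 0.0
```

Request:
drive_tool:
  targets:
    - {"travel": [-3.5,1.3,0],"twist": [0,0,0],"grip": 1}
    - {"travel": [-3.5,1.3,0],"twist": [0,0,0],"grip": 1}
    - {"travel": [-3.5,1.3,0],"twist": [0,0,0],"grip": 1}
    - {"travel": [-3.5,1.3,0],"twist": [0,0,0],"grip": 1}
    - {"travel": [-3.5,1.3,0],"twist": [0,0,0],"grip": 1}
    - {"travel": [-3.5,1.3,0],"twist": [0,0,0],"grip": 1}
    - {"travel": [-3.5,1.3,0],"twist": [0,0,0],"grip": 1}
    - {"travel": [-3.5,1.3,0],"twist": [0,0,0],"grip": 1}
    - {"travel": [-3.5,1.3,0],"twist": [0,0,0],"grip": 1}
    - {"travel": [-3.5,1.3,0],"twist": [0,0,0],"grip": 1}

```text
t: 2.1
eef_pos: [0.4019, 0.1413, 0.231]
ee_rot: [[0.002, 1.0, -0.0], [1.0, -0.002, -0.0], [-0.0, -0.0, -1.0]]
ft_force: [0.7, 0.8, 0.5]
opening: 1.003
grasp_force: 0.0
```

Request:
drive_tool:
  targets:
    - {"travel": [-3.5,1.3,0],"twist": [0,0,0],"grip": 1}
    - {"travel": [-3.5,1.3,0],"twist": [0,0,0],"grip": 1}
    - {"travel": [-3.5,1.3,0],"twist": [0,0,0],"grip": 1}
    - {"travel": [-3.5,1.3,0],"twist": [0,0,0],"grip": 1}
    - {"travel": [-3.5,1.3,0],"twist": [0,0,0],"grip": 1}
    - {"travel": [-3.5,1.3,1],"twist": [0,0,0],"grip": 1}
    - {"travel": [-3,1,2],"twist": [0,0,0],"grip": 1}
    - {"travel": [-2,0.3,3],"twist": [0,0,0],"grip": 1}
    - {"travel": [0,0,2],"twist": [0,0,0],"grip": 1}
    - {"travel": [0,0,0],"twist": [0,0,0],"grip": 1}

```text
t: 3.1
eef_pos: [0.4896, -0.1172, 0.1472]
ee_rot: [[0.004, 1.0, -0.007], [1.0, -0.004, 0.003], [0.002, -0.007, -1.0]]
ft_force: [-1.1, 0.9, -0.3]
opening: 0.995
grasp_force: 0.0
```

```bash
python3 - <<'E'
from m import *
i=cams.camera_info("wrist");im=cams.read_camera("wrist");cv2.imwrite("pics/w1.png",im[:,:,::-1])
print(np.round(sensors.get_obs()["eef_pos"],4));g=proj(i,np.array([.494,-.121,.0115]));print(g)
hsv=cv2.cvtColor(im,cv2.COLOR_RGB2HSV)
n,l,s,ce=cv2.connectedComponentsWithStats((hsv[...,2]<75).astype(np.uint8))
for k in range(1,n):
    if s[k,4]>1500: print(s[k],ce[k],onz(i,*ce[k],.018))
E
```

```text
[ 0.4908 -0.1171  0.1495]
[323.786981   197.30907113]
[    0     0   103   170 10183] [36.05008347 67.13326132] [ 0.28103029 -0.01968981  0.018     ]
[ 232   29   88   94 6330] [275.18862559  74.9       ] [ 0.45782657 -0.02583758  0.018     ]
[  473   115   167   163 10936] [566.12536576 187.71278347] [ 0.68798758 -0.11180484  0.018     ]
[ 296  170   56   58 2519] [323.64906709 199.28344581] [ 0.49381556 -0.12101348  0.018     ]
[    0   258   640   142 45572] [320.14557184 356.50864566] [ 0.49074623 -0.27147888  0.018     ]
```

View pics/w1.png

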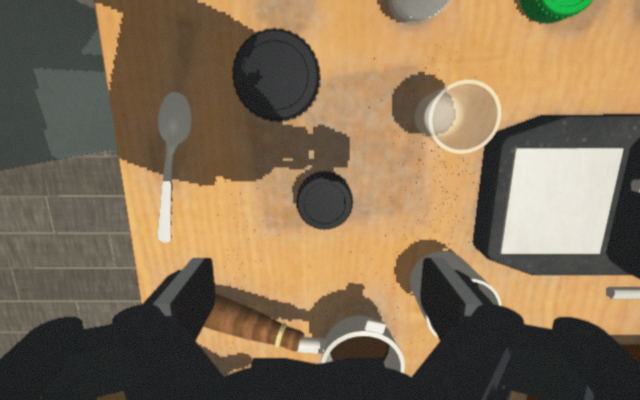

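The small cap is at (324,199) in the wrist view, giving (0.494, -0.121) and agreeing with the other cameras. The fingers' way down is clear, so I'll correct by 3–4 mm and descend.

Request:
drive_tool:
  targets:
    - {"travel": [-0.4,0.3,2],"twist": [0,0,0],"grip": 1}
    - {"travel": [0,0,3],"twist": [0,0,0],"grip": 1}
    - {"travel": [0,0,3],"twist": [0,0,0],"grip": 1}
    - {"travel": [0,0,2],"twist": [0,0,0],"grip": 1}
    - {"travel": [0,0,1],"twist": [0,0,0],"grip": 1}
    - {"travel": [0,0,1],"twist": [0,0,0],"grip": 1}
    - {"travel": [0,0,0],"twist": [0,0,0],"grip": 1}
    - {"travel": [0,0,0],"twist": [0,0,0],"grip": 1}

```text
t: 3.95
eef_pos: [0.4961, -0.1216, 0.0325]
ee_rot: [[0.002, 1.0, 0.001], [1.0, -0.002, -0.001], [-0.001, 0.001, -1.0]]
ft_force: [-0.8, 0.3, 0.0]
opening: 0.999
grasp_force: 0.0
```

Request:
drive_tool:
  targets:
    - {"travel": [0,-0.2,1.5],"twist": [0,0,0],"grip": 1}
    - {"travel": [0,0,1],"twist": [0,0,0],"grip": 1}
    - {"travel": [0,0,0.5],"twist": [0,0,0],"grip": 1}
    - {"travel": [0,0,0],"twist": [0,0,0],"grip": 1}
    - {"travel": [0,0,0],"twist": [0,0,0],"grip": -1}
    - {"travel": [0,0,0],"twist": [0,0,0],"grip": -1}
    - {"travel": [0,0,0],"twist": [0,0,0],"grip": -1}
    - {"travel": [0,0,0],"twist": [0,0,0],"grip": -1}
    - {"travel": [0,0,0],"twist": [0,0,0],"grip": -1}
    - {"travel": [0,0,0],"twist": [0,0,0],"grip": -1}

```text
t: 4.95
eef_pos: [0.494, -0.1216, 0.0024]
ee_rot: [[0.002, 1.0, 0.001], [1.0, -0.002, -0.0], [-0.0, 0.001, -1.0]]
ft_force: [-2.0, 1.2, 6.4]
opening: 0.523
grasp_force: 61.0
```

Request:
drive_tool:
  targets:
    - {"travel": [0,0,-1],"twist": [0,0,0],"grip": -1}
    - {"travel": [0,0,-2],"twist": [0,0,0],"grip": -1}
    - {"travel": [0,0,-3],"twist": [0,0,0],"grip": -1}
    - {"travel": [0,0,-3],"twist": [0,0,0],"grip": -1}
    - {"travel": [0,0,-3],"twist": [0,0,0],"grip": -1}
    - {"travel": [0,0,-3],"twist": [0,0,0],"grip": -1}
    - {"travel": [0,0,-3],"twist": [0,0,0],"grip": -1}
    - {"travel": [0,0,-2],"twist": [0,0,0],"grip": -1}
    - {"travel": [1,0,-0.5],"twist": [0,0,0],"grip": -1}
    - {"travel": [2,-0.6,0],"twist": [0,0,0],"grip": -1}

```text
t: 5.95
eef_pos: [0.4881, -0.0916, 0.2076]
ee_rot: [[0.004, 1.0, 0.002], [1.0, -0.004, -0.001], [-0.001, 0.002, -1.0]]
ft_force: [0.1, 0.9, -0.9]
opening: 0.521
grasp_force: 61.3
```

Request:
drive_tool:
  targets:
    - {"travel": [3,-0.8,0],"twist": [0,0,0],"grip": -1}
    - {"travel": [3,-0.8,0],"twist": [0,0,0],"grip": -1}
    - {"travel": [3,-0.8,0],"twist": [0,0,0],"grip": -1}
    - {"travel": [3,-0.8,0],"twist": [0,0,0],"grip": -1}
    - {"travel": [2,0,0],"twist": [0,0,0],"grip": -1}
    - {"travel": [0,0,0],"twist": [0,0,0],"grip": -1}
    - {"travel": [0,0,0],"twist": [0,0,0],"grip": -1}
    - {"travel": [0,0,0],"twist": [0,0,0],"grip": -1}

```text
t: 6.75
eef_pos: [0.4555, 0.0482, 0.2058]
ee_rot: [[0.003, 1.0, -0.001], [1.0, -0.003, -0.0], [-0.0, -0.001, -1.0]]
ft_force: [-0.2, -0.8, -0.4]
opening: 0.52
grasp_force: 61.3
```

```bash
python3 - <<'E'
from m import *
i=cams.camera_info("wrist");im=cams.read_camera("wrist");cv2.imwrite("pics/w2.png",im[:,:,::-1])
o=sensors.get_obs();print(np.round(o["eef_pos"],4),o["ft_force"],ray(i,320,200))
for d in(.112,.117):print(proj(i,np.array([.456,d,.144])))
print(proj(i,np.array(o["eef_pos"])-[0,0,.0024]))
E
```

```text
[0.4556 0.0481 0.2059] [-0.4072407   1.32432571 -0.1945201 ] (array([0.45572876, 0.11508747, 0.34860095]), array([ 0.00650361, -0.25482511, -0.96706675]))
[318.03543911 114.11944926]
[318.01876037 105.03230826]
[317.53681435 261.15251724]
```

View pics/w2.png

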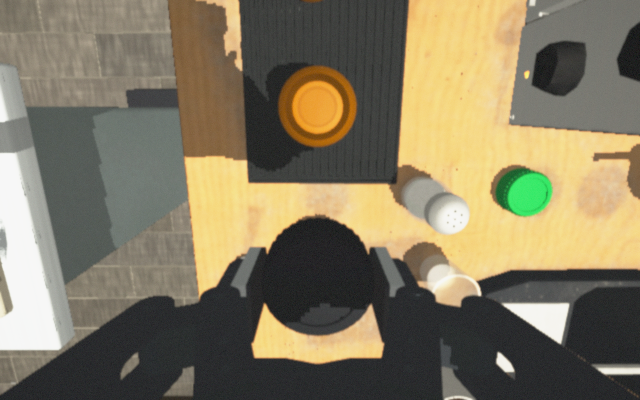

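The view shows the bottle from nearly straight above: a bright bead/rim disc at about (317,107) inside the darker body ring, with the cap held level between the pads at (318,275). I'll fit the disc.

```bash
python3 - <<'E'
from m import *
i=cams.camera_info("wrist");im=cv2.imread("pics/w2.png")[:,:,::-1]
hsv=cv2.cvtColor(im,cv2.COLOR_RGB2HSV)
for nm,f,z in(("disc",lambda h:(h[...,0]<22)&(h[...,1]>170)&(h[...,2]>185),.136),("body",lambda h:(h[...,0]<22)&(h[...,1]>170)&(h[...,2]>60),.08)):
    m=f(hsv[55:160,260:380]).astype(np.uint8)
    c=max(cv2.findContours(m,0,1)[0],key=cv2.contourArea)
    (x,y),r=cv2.minEnclosingCircle(c); e=cv2.fitEllipse(c);x,y=e[0]
    p=onz(i,x+260,y+55,z);q=onz(i,x+260+sum(e[1])/4,y+55,z);print(nm,x+260,y+55,r,e[1],p,"diam",2*np.linalg.norm(q-p))
m=(hsv[200:340,255:385,2]<60)
# cap lower edge: widest black row span at its edge plane
o=np.array(sensors.get_obs()["eef_pos"])-[0,0,.0024]
# dark face circle: top and lower extremes at centre column
col=hsv[150:350,318,2].astype(int);print("col",[(150+k,col[k]) for k in range(0,200,4)])
row=hsv[258,230:410,2].astype(int);print("row",row[::4])
print("expected edge front/back/left/right",[proj(i,o+d).round(1) for d in([0,.023,0],[0,-.023,0],[-.023,0,0],[.023,0,0])])
E
```

```text
disc 317.14516830444336 106.82794952392578 26.410873413085938 (50.03104019165039, 52.163177490234375) [0.4556547  0.11586814 0.136     ] diam 0.030236821274645765
body 316.9862937927246 106.04058837890625 40.49559783935547 (76.9901351928711, 80.18724822998047) [0.45548444 0.11669317 0.08      ] diam 0.05871340124898173
col [(150, np.int64(64)), (154, np.int64(68)), (158, np.int64(69)), (162, np.int64(69)), (166, np.int64(65)), (170, np.int64(67)), (174, np.int64(66)), (178, np.int64(70)), (182, np.int64(97)), (186, np.int64(234)), (190, np.int64(233)), (194, np.int64(236)), (198, np.int64(231)), (202, np.int64(228)), (206, np.int64(232)), (210, np.int64(231)), (214, np.int64(192)), (218, np.int64(50)), (222, np.int64(39)), (226, np.int64(37)), (230, np.int64(40)), (234, np.int64(39)), (238, np.int64(34)), (242, np.int64(42)), (246, np.int64(41)), (250, np.int64(39)), (254, np.int64(36)), (258, np.int64(40)), (262, np.int64(36)), (266, np.int64(39)), (270, np.int64(42)), (274, np.int64(34)), (278, np.int64(39)), (282, np.int64(40)), (286, np.int64(37)), (290, np.int64(41)), (294, np.int64(35)), (298, np.int64(38)), (302, np.int64(27)), (306, np.int64(38)), (310, np.int64(67)), (314, np.int64(66)), (318, np.int64(63)), (322, np.int64(64)), (326, np.int64(50)), (330, np.int64(62)), (334, np.int64(80)), (338, np.int64(235)), (342, np.int64(235)), (346, np.int64(238))]
row [246 240  79 134 122 114 116  43  41  32  34  37  40  41  36  35  37  36
  35  35  42  31  40  40  38  43  40  37  34  40  36  35  36  34  33  38
  41  72 118 116 120 136 156 214 111]
expected edge front/back/left/right [array([317.1, 212.3]), array([317.4, 305.4]), array([266.8, 260.8]), array([367.8, 260.5])]
```

Request:
drive_tool:
  targets:
    - {"travel": [2,0,0],"twist": [0,0,0],"grip": -1}
    - {"travel": [2.9,0,0],"twist": [0,0,0],"grip": -1}
    - {"travel": [2,0,0.5],"twist": [0,0,0],"grip": -1}
    - {"travel": [0,0,2],"twist": [0,0,0],"grip": -1}
    - {"travel": [0,0,2],"twist": [0,0,0],"grip": -1}
    - {"travel": [0,0,1],"twist": [0,0,0],"grip": -1}
    - {"travel": [0,0,0],"twist": [0,0,0],"grip": -1}
    - {"travel": [0,0,0],"twist": [0,0,0],"grip": -1}
    - {"travel": [0,0,0],"twist": [0,0,0],"grip": -1}

```text
t: 7.7
eef_pos: [0.4567, 0.1175, 0.1525]
ee_rot: [[0.003, 1.0, 0.002], [1.0, -0.003, 0.0], [0.0, 0.002, -1.0]]
ft_force: [0.4, -0.0, -0.4]
opening: 0.518
grasp_force: 61.3
```

Request:
drive_tool:
  targets:
    - {"travel": [0,-0.1,0.4],"twist": [0,0,0],"grip": -1}
    - {"travel": [0,0,0.4],"twist": [0,0,0],"grip": -1}
    - {"travel": [0,0,0.3],"twist": [0,0,0],"grip": -1}
    - {"travel": [0,0,0.3],"twist": [0,0,0],"grip": -1}
    - {"travel": [0,0,0],"twist": [0,0,0],"grip": -1}
    - {"travel": [0,0,0],"twist": [0,0,0],"grip": -1}

```text
t: 8.3
eef_pos: [0.4549, 0.1177, 0.1372]
ee_rot: [[0.002, 1.0, -0.0], [1.0, -0.002, -0.0], [-0.0, -0.0, -1.0]]
ft_force: [0.4, 0.5, -0.2]
opening: 0.525
grasp_force: 61.3
```

Request:
drive_tool:
  targets:
    - {"travel": [0,0,0.1],"twist": [0,0,0],"grip": -1}
    - {"travel": [0,0,0.1],"twist": [0,0,0],"grip": -1}
    - {"travel": [0,0,0.1],"twist": [0,0,0],"grip": -1}
    - {"travel": [0,0,0.1],"twist": [0,0,0],"grip": -1}
    - {"travel": [0,0,0],"twist": [0,0,0],"grip": -1}
    - {"travel": [0,0,0],"twist": [0,0,0],"grip": -1}

```text
t: 8.9
eef_pos: [0.4555, 0.1177, 0.1342]
ee_rot: [[0.002, 1.0, 0.001], [1.0, -0.002, 0.0], [0.0, 0.001, -1.0]]
ft_force: [0.1, -1.0, 4.9]
opening: 0.521
grasp_force: 61.9
```

Contact is building as expected: 4.9 N at about 7 mm above home. I'll keep pressing in small steps.

Request:
drive_tool:
  targets:
    - {"travel": [0,0,0.1],"twist": [0,0,0],"grip": -1}
    - {"travel": [0,0,0.1],"twist": [0,0,0],"grip": -1}
    - {"travel": [0,0,0],"twist": [0,0,0],"grip": -1}

```text
t: 9.2
eef_pos: [0.455, 0.1177, 0.1314]
ee_rot: [[0.002, 1.0, 0.0], [1.0, -0.002, -0.0], [-0.0, 0.0, -1.0]]
ft_force: [0.2, 1.4, -0.3]
opening: 0.526
grasp_force: 61.4
```

Request:
drive_tool:
  targets:
    - {"travel": [0,0,0.1],"twist": [0,0,0],"grip": -1}
    - {"travel": [0,0,0.1],"twist": [0,0,0],"grip": -1}
    - {"travel": [0,0,0],"twist": [0,0,0],"grip": -1}

```text
t: 9.5
eef_pos: [0.4541, 0.1176, 0.1284]
ee_rot: [[0.002, 1.0, -0.002], [1.0, -0.002, -0.0], [-0.0, -0.002, -1.0]]
ft_force: [-0.7, 0.3, -3.5]
opening: 0.524
grasp_force: 61.7
```

Request:
drive_tool:
  targets:
    - {"travel": [0,0,0.1],"twist": [0,0,0],"grip": -1}
    - {"travel": [0,0,0.1],"twist": [0,0,0],"grip": -1}
    - {"travel": [0,0,0],"twist": [0,0,0],"grip": -1}

```text
t: 9.8
eef_pos: [0.4551, 0.1178, 0.1278]
ee_rot: [[0.002, 1.0, 0.0], [1.0, -0.002, 0.0], [0.0, 0.0, -1.0]]
ft_force: [-1.3, -0.0, 2.3]
opening: 0.519
grasp_force: 62.4
```

Clicked: the force dropped near 0.132, and the tool now carries the bottle's weight. Next I press on against the hard stop.

Request:
drive_tool:
  targets:
    - {"travel": [0,0,0.1],"twist": [0,0,0],"grip": -1}
    - {"travel": [0,0,0.1],"twist": [0,0,0],"grip": -1}
    - {"travel": [0,0,0],"twist": [0,0,0],"grip": -1}

```text
t: 10.1
eef_pos: [0.4564, 0.118, 0.1279]
ee_rot: [[0.002, 1.0, 0.004], [1.0, -0.002, 0.001], [0.001, 0.004, -1.0]]
ft_force: [-5.1, -1.1, 16.0]
opening: 0.52
grasp_force: 63.7
```

Request:
drive_tool:
  targets:
    - {"travel": [0,0,0.1],"twist": [0,0,0],"grip": -1}
    - {"travel": [0,0,0.05],"twist": [0,0,0],"grip": -1}
    - {"travel": [0,0,0],"twist": [0,0,0],"grip": -1}
    - {"travel": [0,0,0],"twist": [0,0,0],"grip": -1}
    - {"travel": [0,0,0],"twist": [0,0,0],"grip": -1}
    - {"travel": [0,0,0],"twist": [0,0,0],"grip": -1}

```text
t: 10.7
eef_pos: [0.4574, 0.1181, 0.128]
ee_rot: [[0.002, 1.0, 0.006], [1.0, -0.002, 0.001], [0.001, 0.006, -1.0]]
ft_force: [-5.7, -0.0, 24.3]
opening: 0.521
grasp_force: 64.6
```

Request:
drive_tool:
  targets:
    - {"travel": [0,0,0],"twist": [0,0,0],"grip": -1}
    - {"travel": [0,0,0],"twist": [0,0,0],"grip": -1}
    - {"travel": [0,0,0],"twist": [0,0,0],"grip": -1}
    - {"travel": [0,0,0],"twist": [0,0,0],"grip": -1}
    - {"travel": [0,0,0],"twist": [0,0,0],"grip": -1}
    - {"travel": [0,0,0],"twist": [0,0,0],"grip": -1}
    - {"travel": [0,0,0],"twist": [0,0,0],"grip": -1}

```text
t: 11.4
eef_pos: [0.4574, 0.1182, 0.128]
ee_rot: [[0.002, 1.0, 0.006], [1.0, -0.002, 0.001], [0.001, 0.006, -1.0]]
ft_force: [-7.4, -1.4, 24.8]
opening: 0.523
grasp_force: 64.6
```

It has held at 24 N for over a second without yielding. Now I lift gently by about 11 cm.

Request:
drive_tool:
  targets:
    - {"travel": [0,0,-0.3],"twist": [0,0,0],"grip": -1}
    - {"travel": [0,0,-0.5],"twist": [0,0,0],"grip": -1}
    - {"travel": [0,0,-1],"twist": [0,0,0],"grip": -1}
    - {"travel": [0,0,-1.5],"twist": [0,0,0],"grip": -1}
    - {"travel": [0,0,-2],"twist": [0,0,0],"grip": -1}
    - {"travel": [0,0,-2],"twist": [0,0,0],"grip": -1}
    - {"travel": [0,0,-1.5],"twist": [0,0,0],"grip": -1}
    - {"travel": [0,0,-1],"twist": [0,0,0],"grip": -1}
    - {"travel": [0,0,-0.6],"twist": [0,0,0],"grip": -1}
    - {"travel": [0,0,-0.3],"twist": [0,0,0],"grip": -1}

```text
t: 12.4
eef_pos: [0.4549, 0.1177, 0.2311]
ee_rot: [[0.002, 1.0, 0.0], [1.0, -0.002, 0.0], [0.0, 0.0, -1.0]]
ft_force: [0.3, -0.3, -3.9]
opening: 0.524
grasp_force: 61.8
```

Request:
drive_tool:
  targets:
    - {"travel": [0,0,0],"twist": [0,0,0],"grip": -1}
    - {"travel": [0,0,0],"twist": [0,0,0],"grip": -1}
    - {"travel": [0,0,0],"twist": [0,0,0],"grip": -1}
    - {"travel": [0,0,0],"twist": [0,0,0],"grip": -1}
    - {"travel": [0,0,0],"twist": [0,0,0],"grip": -1}
    - {"travel": [0,0,0],"twist": [0,0,0],"grip": -1}
    - {"travel": [0,0,0],"twist": [0,0,0],"grip": -1}
    - {"travel": [0,0,0],"twist": [0,0,0],"grip": -1}

```text
t: 13.2
eef_pos: [0.4549, 0.1177, 0.2308]
ee_rot: [[0.002, 1.0, 0.0], [1.0, -0.002, 0.0], [0.0, 0.0, -1.0]]
ft_force: [0.8, 0.5, -3.4]
opening: 0.524
grasp_force: 61.8
```

```bash
python3 - <<'E'
from m import *
im=cams.read_camera("scene");cv2.imwrite("pics/s2.png",cv2.resize(im[100:320,190:430],(720,600))[:,:,::-1][:600])
o=sensors.get_obs();print(o["t"],o["eef_pos"],o["ft_force"],o["opening"],o["dq"])
E
```

```text
13.25 [0.45489992 0.11769539 0.23082789] [-0.37901455 -0.10551534 -2.91395589] 0.5189072979008775 [-0.04333574 -0.01949936  0.02070553 -0.08397699 -0.11790123 -0.06882075]
```

View pics/s2.png

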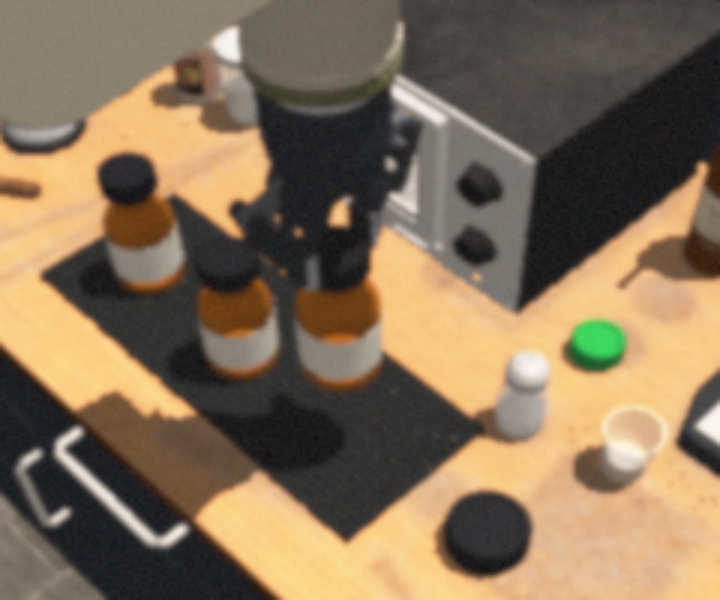

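The bottle hangs upright by its cap at about (340,310), clear of the mat with its shadow on the mat at (290,435). The closed bottles at (145,230) and (235,315) stand where they were. I'm handing the job in.

```bash
python3 -c "
from station import order;print(order.finish_job())"
```

```text
the job is handed in; nothing more can be done
None
```

The cap clicked home and was held at about 24 N for over a second. I handed the job in with the bottle hanging upright and still by its cap, roughly 10 cm above the mat, and the closed bottles apparently undisturbed; no verdict was returned.

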